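Lever up the crossover choke and slip a damping pad under its foot

TASK

The heavy iron-cored choke on the plywood crossover board hums, so slip the slotted rubber pad under its near foot: lever that foot up with the red-handled pry bar over the wooden block (never lift the choke by hand, do not ram the bar's toe into the board's edge, and leave the block about where it stands), then draw the bar out and lay it flat on the bench, clear of board and block. Holding the pad by its blue tab, slide it in flat on the board, slot round the stud, until you feel the slot's end meet the stud - gently, no ramming - and let go. Then press the choke down with about 30 N so that its foot nips the pad, let go, and leave the other tools on the bench alone.

Things in the scene. Friction and masses are not known exactly. Their poses are not given: they have to be found in the camera images.
- board: Plywood crossover board, 240 x 260 x 18 mm, fixed. Origin: centre of its underside, on the bench. x axis points from the near edge (x = -120 mm, where the work is done) to the far edge, y along that edge, z up. Small parts (resistors, capacitor, coil, terminals) are fixed on it beyond x = +25 mm.
- lipping: Hardwood strip glued along the board's near edge, 6 mm thick, 260 mm long, 18 mm high, its outer face at x = -120 mm in the board frame; part of the board. Origin: centre of its underside.
- choke (a joint): Tilt (rad) of the choke (about 3.8 kg) about the line x = +10 mm on the board's top (its far foot); 0 = flat, positive = near foot raised. It takes 45 to 55 N upward at the foot's outer edge to raise it; it stays where it is left, as its holes bind on the studs; 9 to 16 N down at press_spot lowers it. The pad needs at least 0.07 to go in; resting on the pad it reads 0.045 to 0.05.
- foot_edge (a point): Lower outer edge of the choke's near foot, mid-way along y, moving with the choke; at tilt 0 at x = -132 mm, y = 0 in the board frame, 18 mm above the bench. The foot is a steel plate 4 mm thick, y = -65 to +65 mm, lying on the board from x = -105 mm and jutting 12 mm out past the board's edge, with 18 mm of open height under it down to the bench.
- press_spot (a point): Where to press the choke down: on the flat steel strip (20 mm in x, 120 mm in y) on top of its dark core, between the near face and the copper winding. At tilt 0 at x = -94 mm, y = 0 in the board frame, 63 mm above the bench. The core spans x = -105 to -15 mm and y = -60 to +60 mm; the winding is 10 mm higher, from x = -86 mm on. Press with about 30 N in all; over 42 N is too hard.
- stud_foot (a point): Foot of the fixed upright steel stud (6 mm thick, 30 mm tall) on the board's top, at x = -110 mm, y = 0 in the board frame; it passes through a hole in the choke's near foot. Axes as the board's.
- block: Dark hardwood block, the fulcrum: 50 mm (x) x 44 mm (y) x 25 mm high, 0.25 kg, loose on the bench 42 to 50 mm in front of the board's near edge, opposite the negative-y end of the choke's foot. Origin: centre of its underside; x axis towards the board (within 0.06 rad). The bar pivots on its top edge on the board's side.
- bar_grip (a point): Pry bar, 0.36 kg, 280 mm long, straight, flat underside, lying on the bench. This point: in the front part of its red handle, half-way up (12 mm above the underside), near its balance point. The handle is 26 mm wide, 24 mm tall, from 25 mm ahead of this point to 85 mm behind it. x axis along the bar to the toe, z up.
- bar_toe (a point): Square end of the bar's steel blade (20 mm wide, 6 mm thick, flush with the handle's underside), half-way up its thickness; 195 mm ahead of bar_grip. Under the load the sloping bar is drawn about 10 N towards the board and, if its toe is left against the board's edge, jams there while it is levered: draw it back some 6 mm after it has touched.
- pad_tab (a point): Point in the blue tab of the slotted pad, half-way up its 5 mm thickness; the tab is 20 mm wide (y) and 36 mm long (from 13 mm behind to 23 mm ahead of this point). The pad lies flat on the bench and weighs 25 g. x axis from the tab to the slot's open end, z up.
- pad_slot (a point): Closed end of the pad's slot, half-way up, 37 mm ahead of pad_tab. The black rubber part is 42 mm wide, from 14 mm behind to 22 mm ahead of this point; the slot is 14 mm wide and 22 mm long, open to +x. With the pad home the slot's end touches the stud: this point is then 3 mm from its axis, on the near side, the pad pointing along the board's x.
- reel: Solder reel with a turquoise top, 66 mm wide, 68 mm tall, standing on the bench. Origin: centre of its underside. To be left alone.
- driver: Screwdriver with a red handle lying on the bench, about 200 mm long. To be left alone.
- pliers: Pliers with red handles lying on the bench, 140 mm long. To be left alone.
There are look-alikes about, which are no part of the job. What is meant by the part that bears pad_tab is not turquoise, and is the larger of those in its own colour. There is more than one size of the block; the job needs the middle-sized.

How it is judged (in metres and radians):
On the way, in this order (a step that is already met when the one before it is completed fails the run):
1. the choke's near foot is levered up by the bar, which bears on the block, and not by the hand (tilt over 0.07) (value of joint choke above 0.07 rad and contact force between bar and choke above 5 N and contact force between bar and block above 5 N and contact force between each of the fingers, the arm and choke below 0.5 N), for 0.1 s.
2. the pad is slid under the raised foot until the end of its slot meets the stud (over 1 N) (horizontal distance between pad_slot and stud_foot below 0.0065 m and z of pad_slot in the frame of board below 0.026 m and value of joint choke above 0.052 rad and contact force between pad and stud above 1 N).
3. the choke is pressed down on the pad so that the pad carries over 10 N (contact force between choke and pad above 10 N and value of joint choke below 0.054 rad), for 0.1 s.
At the end, for the whole second after the job is handed in: Pad under the near foot, slot end within 6.5 mm of the stud axis, in line with the board within 0.25 rad; choke bearing on it (over 1 N, tilt 0.036 to 0.054); bar flat on the bench, touching neither board, choke nor block; bar and pad at rest (horizontal distance between pad_slot and stud_foot below 0.0065 m and angle between the x axis of pad_slot and the x axis of board, either way round below 0.25 rad and value of joint choke between 0.036 and 0.054 rad and contact force between choke and pad above 1 N and height (world z) of bar_grip below 0.02 m and height (world z) of bar_toe below 0.012 m and contact force between bar and block below 0.3 N and contact force between bar and board below 0.3 N and contact force between bar and choke below 0.3 N and linear speed of each of bar, pad below 0.02 m/s).
It fails at once if the bar is rammed against the lipped edge of the board (over 25 N) (contact force between bar and lipping above 25 N).
It fails at once if the pad is rammed against the stud (over 30 N) (contact force between pad and stud above 30 N).
It fails at once if the choke is pressed too hard by the hand (over 42 N) (contact force between any of the fingers, the arm and choke above 42 N).
It fails at once if the block is shoved away (over 30 mm) (distance of block from where it was at the start of the episode above 0.03 m).
It fails at once if the solder reel, screwdriver or pliers are moved (over 30 mm) (distance of any of reel, driver, pliers from where it was at the start of the episode above 0.03 m).
It also fails if it takes over 72 s, if anything falls off the work surface, if the arm or the gripper's body presses on something with over 40 N, if the wrist force passes 120 N, or if a joint passes its speed limit or range.

ROBOT

A 7-joint arm with a two-finger parallel gripper is mounted at the origin on the work surface. World frame = base frame: x ahead of the robot, y to its left, z up, the work surface at z = 0. Lengths are in m, angles in degrees, forces in N, time in s.
With the tool pointing down it reaches from about 0.425 to 0.875 m from the base axis. Payload 4.7 kg.
Tool frame: the origin (TCP) lies at the very end of the fingers, on their centre line; the grasp point (between the pads) lies 19 mm behind it; z points along the fingers, y is the line along which they close (so a half turn about z gives the same grasp; the last joint's range is limited). The gripper opens to 87 mm and grips with 3 to 60 N. Pads are 19 mm wide; open, the fingers measure 117 mm over their backs; the gripper's body (75 mm by 190 mm) begins 51 mm behind the grasp point.
Start: joints at [65.896, 18.392, -4.016, 83.108, 1.295, 78.541, -3.26], TCP at [0.274, -0.59, 0.223] pointing down, gripper open.
Joint ranges: [-163.93, 163.93], [-17.29, 119.83], [-79.2, 71.16], [3.27, 140.29], [-89.18, 269.18], [5.43, 117.66], [-154.24, 154.24]. Speed limits (degrees/s): [147.25, 147.25, 180, 180, 180, 180, 180].

INTERFACE

Orientations are given as [roll, pitch, yaw] about the fixed x, y, z axes, in that order (R = Rz(yaw) Ry(pitch) Rx(roll)).
In Python, from cell import get_obs, read_camera, sign_off, silhouettes gives the robot as it stands.
- The arm moves only by the tool play_rows, never from a script. Its argument "steps" is a list that holds one entry, the list of rows, each a list of 7 numbers: the shift along the tool's x, y, z in m, then the turn, a rotation vector about the tool's x, y, z in rad, then the finger opening in m, from 0 to 0.087. A call has 1 to 12 rows; each row shifts and turns the commanded pose from where the row before left it, along the tool's axes as they then stand; what a row does not reach is not made up. A row lasts 1/10 s, in which the tool goes at most 50 mm and 8.59 degrees, less where a joint would pass 70% of its speed; a pose out of reach is approached as far as the arm can. A call is refused whole if a number of a shift passes 0.05 or a number of a turn 0.15, either way. A call with a gripper value outside its range is refused whole. The fingers move at their own pace and stop on an object; "force" is the grip in N (left out, the last holds). Time passes only in rows, so rows that do not move let the fingers close. It gives the time, the measured TCP pose, the force, the opening and the grip force at its end, in the units of the state.
- get_obs(): the state, without advancing time (a new reading comes with each control period).
- read_camera(name): name is "scene" or "top" or "wrist"; returns a dict with "frame" (384x512x3 uint8, red, green, blue), "intrinsics" (3x3 intrinsics, pixels), "view" (4x4, takes a point from world to camera coordinates). Camera axes: x right, y up, looking along -z (the intrinsics and any distortion apply to the point x, -y, -z); pixel columns grow to the right and rows downward; lengths in m; the calibration is good to about 2 mm. A picture is of the moment at which its call begins. There is no depth.
- sign_off(): hands the job in; it is judged then, once.
Trained networks look in the newest picture that a camera, given by its name, has taken for a name from the list of things; names that differ only in an ending like _2 or _b are one class to them, and where a whole thing is asked for, a point or a joint stands for the part that bears it (a point fixed in the world has none). Each returns a list of dicts, best first, with "p" (0 to 1); they miss things now and then, are a little off and sometimes report something else, mostly with a low value. They report only what shows in the picture. A call takes as long as a camera call. They do not tell look-alikes from the thing itself.
- silhouettes(camera, name): "pixels" (384x512 bool, what is visible of it) and "extent" ([left, top, right, bottom] in pixels, round what is visible of it).
The state is a dict: "time_s": time; "qpos": joint angles; "joint_velocities": joint speeds; "effort": joint torques, N m; "tool_pos": TCP position; "tool_rot": TCP orientation; "force": force on the tool from outside, world axes, zero at the start; "wrist_torque": the same for the moment, N m; "grip_width": finger opening in m; "grasp_force": force on a finger pad.
Only numpy, scipy, OpenCV 4.12 (cv2) and the standard library are available. Lean on these libraries where they do the work, as an engineer would, in place of code of your own. Each camera call takes 0.05 s, during which the arm holds its last target. There are 200 camera calls.

## Working session

There is one attempt and no reset: what is moved stays moved. The work goes in short steps, Python scripts to look and compute and a tool call to move; the robot and the scene stay as the last step left them, time stands still between calls to the robot, and variables do not carry over. Pictures are saved under pics/ and viewed, at most 10 in all, crops included, and the job is handed in when it is done.

Besides the shell and the picture viewer there is one more tool, called after ">>>" as name([rows], argument=value, ...), one row to a line, values as JSON. play_rows: Moves the arm, as the interface text tells. Its arguments: {"type":"object","properties":{"steps":{"type":"array","items":{"type":"array","items":{"type":"array","items":{"type":"number"}}}},"force":{"type":"number"}},"required":["steps"]}

```bash
mkdir -p pics; ls; python3 - <<'E'
from cell import *
import cv2,numpy as np
s=get_obs();print({k:np.round(v,3).tolist() for k,v in s.items()})
for c in ["scene","top"]:
    r=read_camera(c);cv2.imwrite(f"pics/{c}0.png",cv2.resize(r["frame"][:,:,::-1],(800,600)))
    print(c,r["intrinsics"].round(2).tolist(),r["view"].round(4).tolist(),[k for k in r])
    for n in ["board","choke","block","bar_grip","pad_tab","reel","driver","pliers","press_spot"]:
        try:
            for d in silhouettes(c,n):
                m=d["pixels"];ys,xs=np.nonzero(m)
                print(c,n,round(d["p"],2),d["extent"],m.sum(),xs.mean().round(1),ys.mean().round(1))
        except Exception as e: print(n,e)
E
```

```text
pics
{'time_s': 0.0, 'qpos': [65.897, 18.439, -4.015, 83.175, 1.293, 78.539, -3.257], 'joint_velocities': [-0.064, 0.023, -0.011, 0.076, 0.098, 0.104, -0.058], 'effort': [0.0, -49.129, -0.404, -31.252, -0.064, 0.044, 0.0], 'tool_pos': [0.274, -0.589, 0.221], 'tool_rot': [-179.893, 0.004, 24.915], 'force': [-0.079, -0.496, 0.304], 'wrist_torque': [-0.028, 0.062, 0.009], 'grasp_force': 0.0, 'grip_width': 0.087}
scene [[484.18, 0.0, 255.53], [0.0, 484.18, 195.8], [0.0, 0.0, 1.0]] [[0.0749, 0.9971, -0.0149, -0.0245], [-0.8282, 0.0705, 0.556, 0.4051], [0.5555, -0.0293, 0.831, -1.5862], [0.0, 0.0, 0.0, 1.0]] ['frame', 'intrinsics', 'view']
scene board 0.59 [293.5, 152.1, 412.3, 248.8] 7972 350.7 201.3
scene choke 0.77 [298.6, 171.5, 363.5, 221.9] 2437 328.5 197.7
scene choke 0.21 [271.0, 215.7, 290.6, 241.2] 366 283.5 226.5
scene block 0.97 [355.1, 116.1, 387.6, 143.4] 680 371.7 129.6
scene block 0.78 [269.9, 211.9, 292.8, 239.1] 408 283.8 226.6
scene block 0.59 [258.6, 247.4, 277.7, 267.3] 200 267.3 257.4
scene bar_grip 0.76 [101.6, 186.4, 206.0, 202.8] 936 148.8 194.7
scene pad_tab 0.89 
[... 993 characters left out ...]
 166.8] 91 251.0 158.8
top bar_grip 0.92 [296.1, 212.0, 378.5, 227.2] 629 340.5 219.7
top bar_grip 0.42 [248.3, 229.2, 266.6, 244.9] 315 257.5 235.1
top pad_tab 0.61 [362.2, 171.9, 379.5, 183.6] 145 371.8 175.9
top pad_tab 0.58 [312.8, 164.7, 333.2, 178.2] 180 322.8 170.0
top pad_tab 0.5 [291.1, 151.3, 302.4, 162.1] 80 295.2 153.9
top pad_tab 0.5 [228.9, 177.4, 244.9, 187.9] 171 236.6 182.2
top reel 0.9 [248.0, 228.7, 267.9, 248.8] 343 257.7 235.3
top driver 0.83 [236.5, 131.7, 286.9, 140.6] 251 267.0 134.6
top pliers 0.64 [296.8, 213.3, 378.9, 230.0] 608 339.0 219.6
top pliers 0.54 [321.0, 136.8, 363.9, 153.5] 284 343.9 146.3
top press_spot 0.79 [177.0, 177.6, 220.1, 224.0] 1621 198.2 200.6
```

View pics/scene0.png

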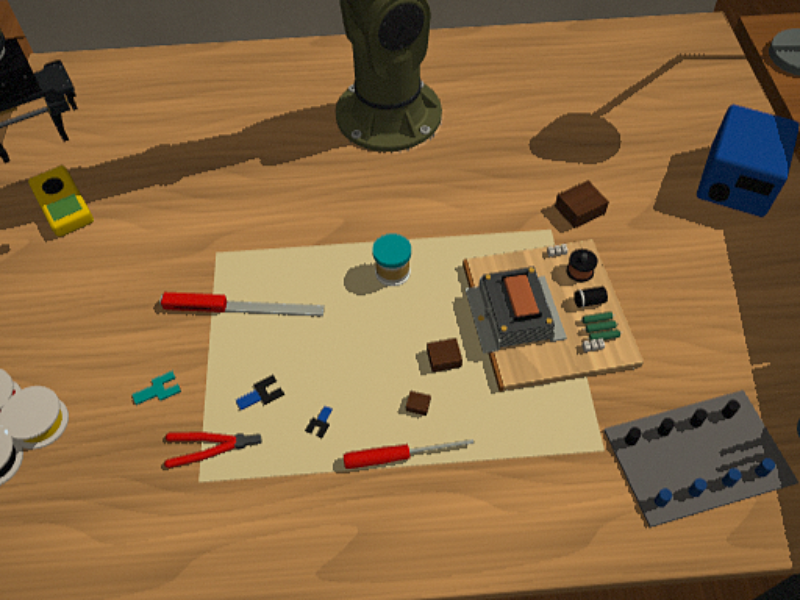

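View pics/top0.png

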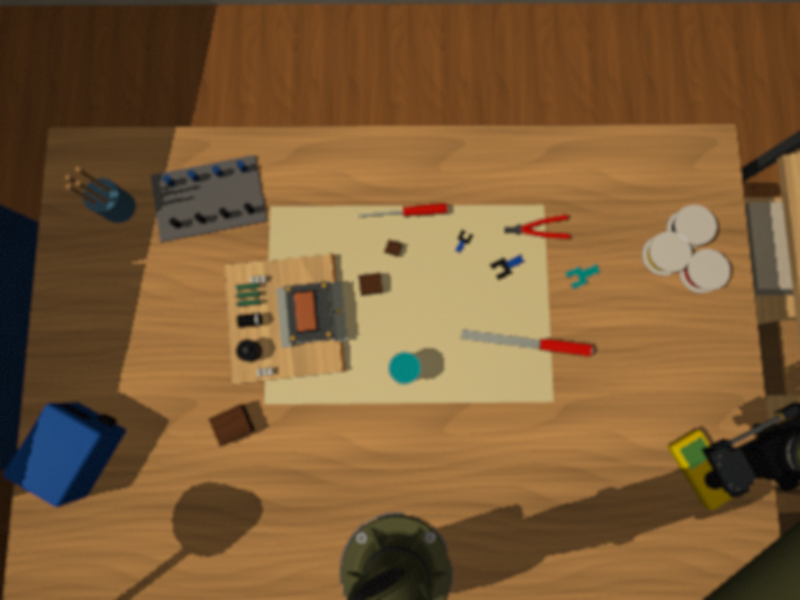

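The scene view shows the board at (550,315) in the enlarged 800x600 picture, with its near edge facing −y. The middle-sized block is at (443,354), the bar runs from the handle at (195,300) to the toe at (323,311), and the large blue pad is at (260,393). The top view agrees: block (371,284), bar (530,342), pad (507,267), reel (405,367).

```bash
cat > h.py <<'E'
from cell import *
import cv2,numpy as np
def bp(r,uv,z):
    "pixels -> world xy on plane z"
    K,V=r["intrinsics"],r["view"];R,t=V[:3,:3],V[:3,3];C=-R.T@t
    uv=np.atleast_2d(uv).astype(float)
    d=np.c_[(uv[:,0]-K[0,2])/K[0,0],-(uv[:,1]-K[1,2])/K[1,1],-np.ones(len(uv))]@R
    return (C+d*((z-C[2])/d[:,2])[:,None])[:,:2]
def pj(r,P):
    K,V=r["intrinsics"],r["view"];p=np.atleast_2d(P)@V[:3,:3].T+V[:3,3]
    return np.c_[K[0,0]*p[:,0]/-p[:,2]+K[0,2],K[1,1]*p[:,1]/p[:,2]+K[1,2]]
def rect(r,m,z):
    c=max(cv2.findContours(m.astype(np.uint8),cv2.RETR_EXTERNAL,cv2.CHAIN_APPROX_NONE)[0],key=len)[:,0]
    q=cv2.minAreaRect((bp(r,c,z)*1000).astype(np.float32))
    return q
E
python3 - <<'E'
from h import *
for c in ["scene","top"]:
    r=read_camera(c)
    for n,z in [("board",.018),("choke",.05),("block",.025),("bar_grip",.008),("pad_tab",.003),("reel",.05),("driver",.01),("pliers",.01)]:
        for d in silhouettes(c,n)[:4]:
            q=rect(r,d["pixels"],z);b=cv2.boxPoints(q)
            print(c,n,round(d["p"],2),np.round(q[0]),np.round(q[1]),round(q[2],1),np.round(b).astype(int).tolist())
E
```

```text
scene board 0.73 [527. 235.] [276. 254.] 6.6 [[375, 345], [404, 94], [678, 125], [649, 377]]
scene board 0.22 [763. -19.] [ 28. 197.] 5.4 [[740, 78], [758, -119], [786, -116], [767, 80]]
scene choke 0.84 [538. 173.] [148. 139.] 6.7 [[456, 233], [473, 95], [620, 112], [604, 251]]
scene block 0.84 [303. 341.] [83. 94.] 26.3 [[245, 364], [286, 281], [361, 318], [320, 401]]
scene block 0.69 [688.   2.] [34. 37.] 72.6 [[665, -9], [700, -20], [711, 13], [676, 23]]
scene block 0.55 [605.  51.] [57. 52.] 5.5 [[574, 75], [579, 23], [635, 28], [631, 80]]
scene bar_grip 0.68 [ 463. -286.] [290.  41.] 81.6 [[422, -427], [462, -433], [505, -146], [465, -140]]
scene pad_tab 0.66 [ 617. -420.] [45. 71.] 21.5 [[583, -395], [609, -462], [652, -445], [625, -379]]
scene pad_tab 0.45 [ 695. -150.] [30. 50.] 57.8 [[666, -149], [708, -176], [724, -150], [682, -124]]
scene reel 0.86 [421. -22.] [ 66. 112.] 85.3 [[362, -50], [474, -59], [479, 6], [367, 16]]
scene reel 0.27 [ 665. -243.] [45. 67.] 25.9 [[630, -222], [659, -283], [700, -263], [670, -203]]
scene driver 0.63 [764. -65.] [ 28. 107.] 4.7 [[746, -
[... 660 characters left out ...]
-20], [696, 13], [666, 24]]
top bar_grip 0.78 [ 469. -287.] [283.  31.] 82.5 [[435, -425], [466, -429], [503, -149], [472, -145]]
top pad_tab 0.58 [ 618. -418.] [45. 72.] 25.9 [[582, -395], [614, -460], [654, -441], [622, -376]]
top pad_tab 0.5 [ 639. -252.] [44. 72.] 26.4 [[604, -230], [636, -294], [675, -275], [643, -211]]
top reel 0.8 [415. -20.] [65. 64.] 89.6 [[382, -53], [447, -53], [447, 12], [383, 12]]
top driver 0.49 [769. -66.] [ 30. 106.] 3.2 [[751, -13], [757, -120], [787, -118], [781, -12]]
top pliers 0.87 [ 725. -321.] [143.  54.] 89.7 [[697, -393], [751, -393], [752, -250], [698, -250]]
top pliers 0.45 [525. 235.] [262. 253.] 6.1 [[382, 347], [408, 96], [669, 124], [642, 375]]
```

```bash
cat >> h.py <<'E'
from scipy.spatial.transform import Rotation as Ro
def plan(p1,e1,N,p0=None,e0=None):
    "one row, to be repeated N times, from pose 0 (default: measured) to pose 1"
    if p0 is None: s=get_obs();p0,e0=s["tool_pos"],s["tool_rot"]
    A,B=[Ro.from_euler("xyz",e,degrees=True) for e in (e0,e1)]
    w=(A.inv()*B).as_rotvec()/N;R=Ro.from_rotvec(w).as_matrix()
    S=sum(np.linalg.matrix_power(R,k) for k in range(N))
    v=np.linalg.solve(S,A.inv().apply(np.array(p1)-p0))
    print(N,"x",np.round(v,5).tolist(),np.round(w,4).tolist())
E
python3 -c "
from h import *
plan([.462,-.34,.16],[180,0,82.4],10)"
```

```text
10 x [0.03257, -0.00125, 0.00626] [0.0, 0.0, -0.1003]
```

>>> play_rows([
  [[0.0326,-0.0013,0.0063,0,0,-0.1003,0.06],[0.0326,-0.0013,0.0063,0,0,-0.1003,0.06],[0.0326,-0.0013,0.0063,0,0,-0.1003,0.06],[0.0326,-0.0013,0.0063,0,0,-0.1003,0.06],[0.0326,-0.0013,0.0063,0,0,-0.1003,0.06],[0.0326,-0.0013,0.0063,0,0,-0.1003,0.06],[0.0326,-0.0013,0.0063,0,0,-0.1003,0.06],[0.0326,-0.0013,0.0063,0,0,-0.1003,0.06],[0.0326,-0.0013,0.0063,0,0,-0.1003,0.06],[0.0326,-0.0013,0.0063,0,0,-0.1003,0.06],[0,0,0,0,0,0,0.06],[0,0,0,0,0,0,0.06]],
])

```text
time_s: 3.1
tool_pos: [0.462, -0.3391, 0.1597]
tool_rot: [180.0, 0.0, 82.4]
force: [0.0, -0.7, -0.7]
grip_width: 0.06
grasp_force: 0.0
```

```bash
python3 - <<'E'
from h import *
s=get_obs();print(s["tool_pos"],s["tool_rot"],s["qpos"],s["force"])
r=read_camera("wrist");cv2.imwrite("pics/w1.png",r["frame"][:,:,::-1])
print(r["view"].round(3).tolist())
for n,z in [("bar_grip",.012),("pad_tab",.005)]:
  for d in silhouettes("wrist",n):
    q=rect(r,d["pixels"],z);print(n,d["p"],d["extent"],q)
E
```

```text
[ 0.46204025 -0.33912725  0.15974732] [1.79994979e+02 4.38989468e-02 8.24312257e+01] [ 52.06307991  12.53191915 -21.00689064  98.50808692   4.79448231
  69.8117288   22.28937318] [ 0.02882359 -0.65819373 -0.72261962]
[[0.991, -0.132, -0.001, -0.502], [0.126, 0.948, -0.291, 0.28], [0.039, 0.289, 0.957, -0.251], [0.0, 0.0, 0.0, 1.0]]
bar_grip 0.69 [247.0, 0.0, 274.7, 263.6] ((465.6337585449219, -301.3720703125), (256.0903015136719, 27.31386375427246), 81.67110443115234)
pad_tab 0.74 [378.7, 199.6, 428.9, 247.8] ((613.263916015625, -410.39794921875), (42.11408996582031, 57.25395584106445), 24.308025360107422)
pad_tab 0.73 [401.9, 23.3, 462.8, 110.5] ((638.58984375, -252.00167846679688), (44.36050796508789, 73.15861511230469), 26.68265151977539)
```

View pics/w1.png

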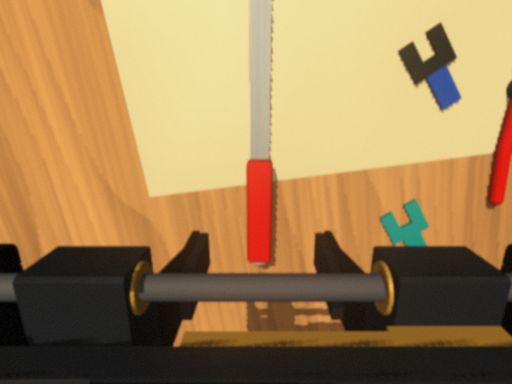

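The wrist view shows the bar's handle from (259,160) to (259,262), with the blade going up. The blue pad is at (430,70), with its tab at (443,90) and its slot opening up-left.

```bash
python3 - <<'E'
from h import *
r=read_camera("wrist");f=r["frame"].astype(int)
red=(f[...,0]>150)&(f[...,1]<60)&(f[...,2]<60);red[:,400:]=0
q=rect(r,red,.024);print("handle",q,cv2.boxPoints(q).round().tolist())
blu=(f[...,2]>110)&(f[...,0]<80)&(f[...,1]<110)
q=rect(r,blu,.005);print("tab",q,cv2.boxPoints(q).round().tolist())
blk=(f.max(2)<70);blk[130:]=0;blk[:,:380]=0
q=rect(r,blk,.005);print("rub",q,cv2.boxPoints(q).round().tolist())
ys,xs=np.nonzero((np.abs(f-f.mean(2,keepdims=True)).max(2)<14)&(f.mean(2)>110)&(np.arange(384)[:,None]<150))
p=bp(r,np.c_[xs,ys],.006);p=p[(abs(p[:,0]-.48)<.06)];
c=[(np.median(p[abs(p[:,1]-y)<.006,0])*1000).round(1) for y in (-.27,-.24,-.21,-.18)];print(c)
E
```

```text
handle ((455.44476318359375, -365.3719787597656), (108.0851058959961, 23.971899032592773), 81.93579864501953) [[436.0, -417.0], [460.0, -421.0], [475.0, -314.0], [451.0, -310.0]]
tab ((646.7612915039062, -268.00360107421875), (18.59532928466797, 34.72781753540039), 26.86381721496582) [[631.0, -257.0], [646.0, -288.0], [663.0, -279.0], [647.0, -248.0]]
rub ((630.8701782226562, -236.87123107910156), (40.14531707763672, 33.06087875366211), 26.73647689819336) [[606.0, -231.0], [620.0, -261.0], [656.0, -243.0], [641.0, -213.0]]
[np.float64(nan), np.float64(nan), np.float64(nan), np.float64(nan)]
  return _methods._mean(a, axis=axis, dtype=dtype,
  ret = ret.dtype.type(ret / rcount)
```

>>> play_rows([
  [[0.0025,-0.0028,0.03,0,0,0.007,0.05],[0,0,0.04,0,0,0,0.05],[0,0,0.04,0,0,0,0.05],[0,0,0.03,0,0,0,0.05],[0,0,0.016,0,0,0,0.05],[0,0,0,0,0,0,0.05],[0,0,0,0,0,0,0.0],[0,0,0,0,0,0,0.0],[0,0,0,0,0,0,0.0],[0,0,0,0,0,0,0.0],[0,0,0,0,0,0,0.0]],
], force=50)

```text
time_s: 4.4
tool_pos: [0.4598, -0.337, 0.0041]
tool_rot: [179.9, 0.0, 82.0]
force: [0.4, 0.1, 1.4]
grip_width: 0.0255
grasp_force: 50.0
```

```bash
python3 -c "
from h import *
plan([.623,-.20,.15],[180,0,96.3],8,[.4598,-.337,.152],[179.9,0,82])"
```

```text
8 x [0.01778, 0.01992, 0.00027] [0.0002, 0.0, -0.0312]
```

>>> play_rows([
  [[0,0,-0.037,0,0,0,0],[0,0,-0.037,0,0,0,0],[0,0,-0.037,0,0,0,0],[0,0,-0.037,0,0,0,0],[0.0178,0.0199,0.0003,0,0,-0.0312,0],[0.0178,0.0199,0.0003,0,0,-0.0312,0],[0.0178,0.0199,0.0003,0,0,-0.0312,0],[0.0178,0.0199,0.0003,0,0,-0.0312,0],[0.0178,0.0199,0.0003,0,0,-0.0312,0],[0.0178,0.0199,0.0003,0,0,-0.0312,0],[0.0178,0.0199,0.0003,0,0,-0.0312,0],[0.0178,0.0199,0.0003,0,0,-0.0312,0]],
])

```text
time_s: 5.6
tool_pos: [0.6223, -0.1989, 0.1479]
tool_rot: [-179.9, -0.0, 96.3]
force: [0.8, -0.8, -2.9]
grip_width: 0.0258
grasp_force: 50.0
```

>>> play_rows([
  [[0,0,0,0,0,0,0],[0,0,0,0,0,0,0]],
])

```text
time_s: 5.8
tool_pos: [0.622, -0.1985, 0.1479]
tool_rot: [-179.9, -0.0, 96.4]
force: [-0.7, -1.0, -3.3]
grip_width: 0.0255
grasp_force: 50.0
```

```bash
python3 - <<'E'
from h import *
s=get_obs();print(s["tool_pos"],s["tool_rot"],s["qpos"],s["force"])
r=read_camera("wrist");cv2.imwrite("pics/w2.png",cv2.resize(r["frame"][:,:,::-1],(800,600)));np.savez("w2.npz",**r)
E
```

```text
[ 0.62200434 -0.19853033  0.14794406] [-1.79878422e+02 -4.37675234e-02  9.63862926e+01] [ 36.67816804  23.66727499 -27.66328035  87.21162121  11.29296829
  72.03542866  13.86966155] [-0.74320998 -1.03096095 -3.29763145]
```

View pics/w2.png

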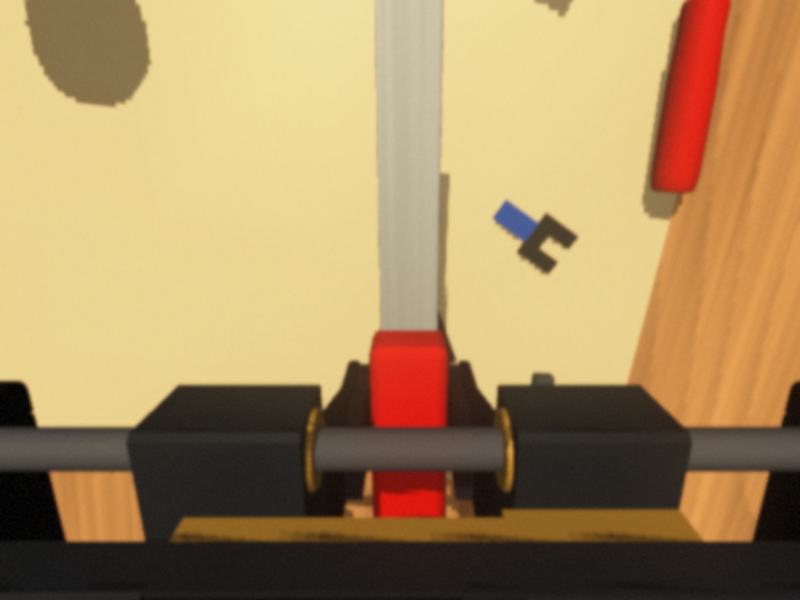

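The wrist view shows only the aligned bar and the small pad; the board and block are out of its view. I'll fit their poses from the two fixed cameras instead.

```bash
cat > fit.py <<'E'
from h import *
from scipy.optimize import minimize
def box(x0,x1,y0,y1,z0,z1): return np.array([[x,y,z] for x in (x0,x1) for y in (y0,y1) for z in (z0,z1)])/1000
def ren(r,boxes,q):
    m=np.zeros((384,512),np.uint8)
    c,s=np.cos(q[2]),np.sin(q[2]);big=np.zeros((384*4,512*4),np.uint8)
    for b in boxes:
        P=np.c_[b[:,0]*c-b[:,1]*s+q[0],b[:,0]*s+b[:,1]*c+q[1],b[:,2]]
        h=cv2.convexHull(((pj(r,P)+.5)*4-.5).astype(np.float32))
        cv2.fillConvexPoly(big,np.round(h*16).astype(np.int32),255,shift=4)
    return cv2.resize(big,(512,384),interpolation=cv2.INTER_AREA)/255.
def fit(views,boxes,q0):
    f=lambda q:sum(np.abs(ren(r,boxes,q)-m).sum() for r,m in views)
    o=minimize(f,q0,method="Nelder-Mead",options=dict(initial_simplex=np.array([q0]+[np.add(q0,d) for d in ([.01,0,0],[0,.01,0],[0,0,.05])]),xatol=1e-5,fatol=.1))
    return o.x,o.fun
E
python3 - <<'E'
from fit import *
V={};
for c in ("scene","top"):
    r=read_camera(c);np.savez(c+"1.npz",**r)
    mb=np.zeros((384,512),bool);ch=None
    S={n:silhouettes(c,n) for n in("board","choke","block")}
    for n in("board","choke"): mb|=S[n][0]["pixels"]
    V[c]=(r,mb);
    bl=[d for d in S["block"] if np.hypot(*(np.array(rect(r,d["pixels"],.025)[0])-[600,52]))<25]
    V[c+"b"]=(r,bl[0]["pixels"] if bl else None); V[c+"c"]=(r,S["choke"][0]["pixels"])
board=[box(-120,120,-130,130,0,18)]; choke=[box(-105,-15,-60,60,18,63),box(-132,10,-65,65,18,22),box(-86,-34,-25,25,22,73)]
block=[box(-25,25,-22,22,0,25)]
for k in (["scene"],["top"],["scene","top"]):
    print(k,"board+choke",*[np.round(a,4) for a in fit([V[c] for c in k],board+choke,[.525,.235,1.68])])
    print(k,"choke",*[np.round(a,4) for a in fit([V[c+"c"] for c in k],choke,[.525,.235,1.68])])
    if all(V[c+"b"][1] is not None for c in k): print(k,"block",*[np.round(a,4) for a in fit([V[c+"b"] for c in k],block,[.597,.052,1.68])])
r=V["scene"][0];f=cv2.resize(r["frame"],None,fx=5,fy=5,interpolation=cv2.INTER_CUBIC)
q,_=fit([V["scene"],V["top"]],board+choke,[.525,.235,1.68]);qb,_=fit([V["sceneb"]],block,[.597,.052,1.68])
for b,qq in[(board[0],q),(choke[1],q),(block[0],qb)]:
    c,s=np.cos(qq[2]),np.sin(qq[2]);P=pj(r,np.c_[b[:,0]*c-b[:,1]*s+qq[0],b[:,0]*s+b[:,1]*c+qq[1],b[:,2]])
    for i in range(8):
        for j in (1,2,4):
            if not i&j: cv2.line(f,*[tuple(int(x) for x in (P[t]+.5)*5) for t in(i,i|j)],(255,0,255),1)
cv2.imwrite("pics/ov.png",f[720:1300,1280:2080,::-1])
E
```

```text
Traceback (most recent call last):
IndexError: list index out of range
```

```bash
cat > f2.py <<'E'
from fit import *
V={}
for c in ("scene","top"):
    r=read_camera(c);np.savez(c+"1.npz",**r)
    S={n:silhouettes(c,n) for n in("board","choke","block")}
    print(c,{n:[(round(d["p"],2),np.round(rect(r,d["pixels"],.02)[0]).tolist()) for d in S[n]] for n in S})
    near=lambda n,p,t:next((d["pixels"] for d in S[n] if np.hypot(*(np.array(rect(r,d["pixels"],.025)[0])-p))<t),None)
    b,k=near("board",[527,235],30),near("choke",[530,175],30)
    if b is not None and k is not None: V[c]=(r,b|k)
    if k is not None: V[c+"c"]=(r,k)
    k=near("block",[600,52],25)
    if k is not None: V[c+"b"]=(r,k)
board=[box(-120,120,-130,130,0,18)]; choke=[box(-105,-15,-60,60,18,63),box(-132,10,-65,65,18,22),box(-86,-34,-25,25,22,73)]
block=[box(-25,25,-22,22,0,25)]
for k in (["scene"],["top"],["scene","top"]):
  for e,bx,q0 in (("",board+choke,[.525,.235,1.68]),("c",choke,[.525,.235,1.68]),("b",block,[.597,.052,1.68])):
    if all(c+e in V for c in k): print(k,e,*[np.round(a,4) for a in fit([V[c+e] for c in k],bx,q0)])
r=V["scene"][0];f=cv2.resize(r["frame"],None,fx=5,fy=5,interpolation=cv2.INTER_CUBIC)
q,_=fit([V["scene"]],board+choke,[.525,.235,1.68]);qb,_=fit([V["sceneb"]],block,[.597,.052,1.68])
for b,qq in[(board[0],q),(choke[1],q),(block[0],qb)]:
    c,s=np.cos(qq[2]),np.sin(qq[2]);P=pj(r,np.c_[b[:,0]*c-b[:,1]*s+qq[0],b[:,0]*s+b[:,1]*c+qq[1],b[:,2]])
    for i in range(8):
        for j in (1,2,4):
            if not i&j: cv2.line(f,*[tuple(int(x) for x in (P[t]+.5)*5) for t in(i,i|j)],(255,0,255),1)
cv2.imwrite("pics/ov.png",f[720:1300,1280:2080,::-1])
E
python3 f2.py
```

```text
scene {'board': [(0.93, [531.0, 234.0])], 'choke': [(0.91, [519.0, 178.0])], 'block': [(0.95, [602.0, 53.0]), (0.57, [298.0, 342.0]), (0.44, [686.0, 1.0])]}
top {'board': [(0.87, [524.0, 233.0])], 'choke': [(0.64, [533.0, 178.0]), (0.37, [641.0, -105.0]), (0.28, [596.0, 52.0])], 'block': [(0.56, [299.0, 342.0]), (0.45, [596.0, 52.0])]}
['scene']  [0.5243 0.2404 1.6735] 178.1569
['scene'] c [0.5215 0.2396 1.6911] 100.1608
['scene'] b [0.5983 0.0529 1.6805] 47.7608
['top']  [0.5245 0.2389 1.6804] 135.9608
['top'] c [0.5247 0.2396 1.6753] 81.7059
['top'] b [0.5971 0.0516 1.691 ] 24.3137
['scene', 'top']  [0.5243 0.2396 1.6759] 332.3686
['scene', 'top'] c [0.5229 0.2397 1.6873] 202.3647
['scene', 'top'] b [0.5976 0.0526 1.6823] 73.7765
```

View pics/ov.png

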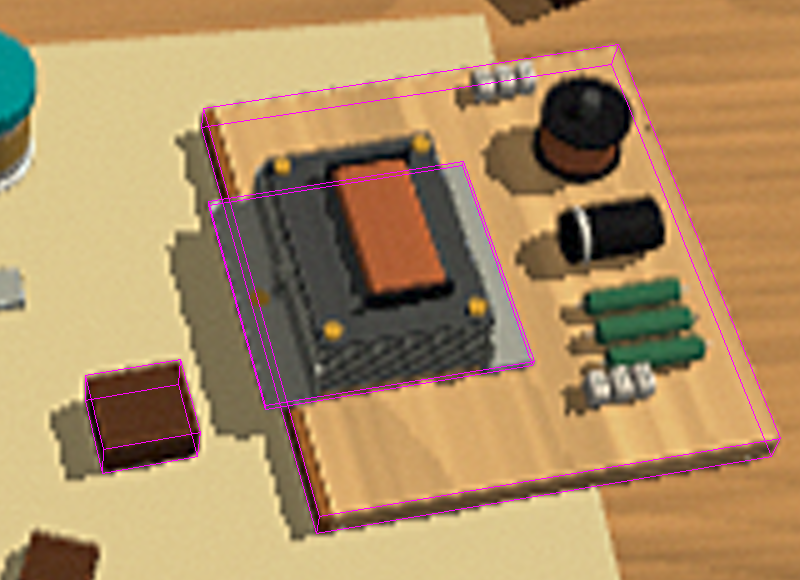

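The overlay shows the board, foot and block outlines fitting well, with the board's near edge from (205,120) to (318,520) and the block at (145,415).

```bash
cat >> h.py <<'E'
BP=np.array([.5243,.2400]);PSI=1.677;YAW=np.degrees(PSI)
def b2w(x,y,z): c,s=np.cos(PSI),np.sin(PSI);return np.array([BP[0]+c*x-s*y,BP[1]+s*x+c*y,z])
def w2b(p): c,s=np.cos(PSI),np.sin(PSI);d=np.array(p[:2])-BP;return np.array([c*d[0]+s*d[1],-s*d[0]+c*d[1],p[2]])
L,H=.1957,.0041
def tcp(xT,y,zT,p):
    a=np.radians(p);return b2w(xT-L*np.cos(a)+H*np.sin(a),y,zT+L*np.sin(a)+H*np.cos(a)),[180,p,YAW]
E
python3 - <<'E'
from h import *
s=get_obs();print(s["tool_pos"],s["time_s"])
A=tcp(-.148,-.049,.0162+.050,25);plan(*A,8)
print(A)
E
```

```text
[ 0.62245746 -0.19958349  0.14922823] 6.45
8 x [0.01524, -0.00022, -0.00338] [0.0001, -0.0545, 0.0004]
(array([ 0.60733022, -0.07661405,  0.15262226]), [180, 25, np.float64(96.08502224343906)])
```

>>> play_rows([
  [[0.0152,-0.0002,-0.0034,0,-0.0545,0.0004,0],[0.0152,-0.0002,-0.0034,0,-0.0545,0.0004,0],[0.0152,-0.0002,-0.0034,0,-0.0545,0.0004,0],[0.0152,-0.0002,-0.0034,0,-0.0545,0.0004,0],[0.0152,-0.0002,-0.0034,0,-0.0545,0.0004,0],[0.0152,-0.0002,-0.0034,0,-0.0545,0.0004,0],[0.0152,-0.0002,-0.0034,0,-0.0545,0.0004,0],[0.0152,-0.0002,-0.0034,0,-0.0545,0.0004,0],[0,0,0,0,0,0,0],[0,0,0,0,0,0,0],[0,0,0,0,0,0,0]],
])

```text
time_s: 7.55
tool_pos: [0.6077, -0.0782, 0.1531]
tool_rot: [179.9, 25.0, 96.0]
force: [0.1, 0.5, -3.4]
grip_width: 0.0253
grasp_force: 50.0
```

```bash
python3 - <<'E'
from h import *
s=get_obs();print(s["tool_pos"],s["tool_rot"],s["qpos"].round(1),s["force"],s["grip_width"],s["time_s"])
r=read_camera("scene");f=cv2.resize(r["frame"],None,fx=5,fy=5,interpolation=cv2.INTER_CUBIC)
# predicted toe bottom
R=Ro.from_euler("xyz",s["tool_rot"],degrees=True).as_matrix()
for dy in(-.01,.01):
  for hh in (H,H-.006):
    p=s["tool_pos"]+R@[L,dy,hh];u=pj(r,p)[0];cv2.circle(f,tuple(int(x) for x in (u+.5)*5),4,(255,0,255),1)
cv2.imwrite("pics/w3.png",f[720:1300,1280:2080,::-1])
E
```

```text
[ 0.60768858 -0.07821036  0.15308372] [179.93262534  24.99306996  95.96414765] [ 14.2  18.3 -28.7  97.6  35.2  73.3 -20.1] [ 0.06057936  0.46631575 -3.35970309] 0.025274651053919853 7.55
```

View pics/w3.png

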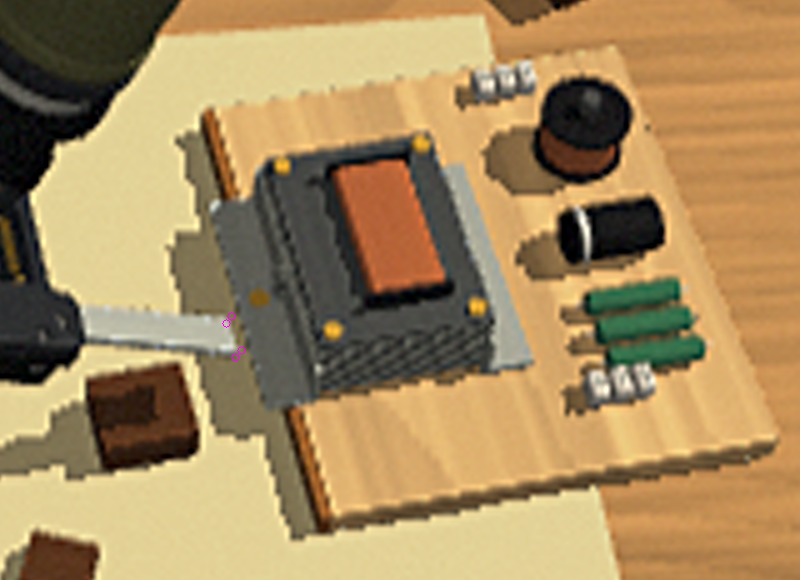

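The predicted toe corners (magenta, around (233,337)) lie on the blade's real end, and the bar is lined up over the block.

>>> play_rows([
  [[0.0042,0,0.0091,0,0,0,0],[0.0042,0,0.0091,0,0,0,0],[0.0042,0,0.0091,0,0,0,0],[0.0042,0,0.0091,0,0,0,0],[0.0042,0,0.0091,0,0,0,0],[0,0,0,0,0,0,0],[0,0,0,0,0,0,0]],
])

```text
time_s: 8.3
tool_pos: [0.6076, -0.0768, 0.1024]
tool_rot: [180.0, 25.0, 96.1]
force: [0.2, 0.5, -2.7]
grip_width: 0.0258
grasp_force: 50.0
```

>>> play_rows([
  [[0.004,0,0,0,0,0,0],[0.004,0,0,0,0,0,0],[0.004,0,0,0,0,0,0],[0.004,0,0,0,0,0,0],[0.003,0,0,0,0,0,0],[0,0,0,0,0,0,0],[0,0,0,0,0,0,0]],
])

```text
time_s: 9.0
tool_pos: [0.6058, -0.06, 0.0946]
tool_rot: [180.0, 25.0, 96.1]
force: [-0.1, -0.5, -3.9]
grip_width: 0.0252
grasp_force: 50.0
```

>>> play_rows([
  [[0.0015,0,0,0,0,0,0],[0.0015,0,0,0,0,0,0],[0.0015,0,0,0,0,0,0],[0.0015,0,0,0,0,0,0],[0,0,0,0,0,0,0]],
])

```text
time_s: 9.5
tool_pos: [0.6051, -0.0541, 0.0919]
tool_rot: [180.0, 25.0, 96.1]
force: [-0.3, -0.5, -3.0]
grip_width: 0.0258
grasp_force: 50.0
```

>>> play_rows([
  [[0.001,0,0,0,0,0,0],[0,0,0,0,0,0,0],[0.001,0,0,0,0,0,0],[0,0,0,0,0,0,0]],
])

```text
time_s: 9.9
tool_pos: [0.605, -0.0525, 0.0912]
tool_rot: [180.0, 25.0, 96.1]
force: [-0.2, 0.4, -3.9]
grip_width: 0.0255
grasp_force: 50.0
```

>>> play_rows([
  [[0.001,0,0,0,0,0,0],[0,0,0,0,0,0,0]],
])

```text
time_s: 10.1
tool_pos: [0.6049, -0.0516, 0.0907]
tool_rot: [180.0, 25.0, 96.1]
force: [0.0, 0.3, -3.7]
grip_width: 0.0259
grasp_force: 50.0
```

>>> play_rows([
  [[0.001,0,0,0,0,0,0],[0,0,0,0,0,0,0]],
])

```text
time_s: 10.3
tool_pos: [0.6048, -0.0507, 0.0903]
tool_rot: [180.0, 25.0, 96.1]
force: [0.3, -0.0, -3.5]
grip_width: 0.0258
grasp_force: 50.0
```

```bash
python3 - <<'E'
from h import *
s=get_obs();R=Ro.from_euler("xyz",s["tool_rot"],degrees=True).as_matrix()
print("toe bot",w2b(s["tool_pos"]+R@[L,0,H])*1000,"top",w2b(s["tool_pos"]+R@[L,0,H-.006])*1000,"pivot under",w2b(s["tool_pos"]+R@[L-.048/np.cos(.436),0,H])*1000,s["force"])
E
```

```text
toe bot [-121.93378429  -49.16679045    3.97021934] top [-119.4003168   -49.16213032    9.40910901] pivot under [-169.93556416  -49.17841575   26.3297468 ] [ 0.34395958 -0.0163273  -3.53357217]
```

>>> play_rows([
  [[0.0008,0,0,0,0,0,0],[0,0,0,0,0,0,0]],
])

```text
time_s: 10.5
tool_pos: [0.6047, -0.0501, 0.09]
tool_rot: [180.0, 25.0, 96.1]
force: [0.3, 0.2, -4.3]
grip_width: 0.025
grasp_force: 50.0
```

>>> play_rows([
  [[0.0008,0,0,0,0,0,0],[0,0,0,0,0,0,0]],
])

```text
time_s: 10.7
tool_pos: [0.6047, -0.0493, 0.0897]
tool_rot: [180.0, 25.0, 96.1]
force: [0.2, 0.4, -2.4]
grip_width: 0.0258
grasp_force: 50.0
```

>>> play_rows([
  [[0.0008,0,0,0,0,0,0],[0,0,0,0,0,0,0]],
])

```text
time_s: 10.9
tool_pos: [0.6046, -0.0492, 0.0895]
tool_rot: [180.0, 25.0, 96.1]
force: [-0.7, -0.4, -3.2]
grip_width: 0.0258
grasp_force: 50.0
```

>>> play_rows([
  [[0.0008,0,0,0,0,0,0],[0,0,0,0,0,0,0]],
])

```text
time_s: 11.1
tool_pos: [0.6046, -0.049, 0.0894]
tool_rot: [180.0, 25.1, 96.0]
force: [-0.2, -3.1, -2.0]
grip_width: 0.0256
grasp_force: 50.0
```

>>> play_rows([
  [[0.0008,0,0,0,0,0,0],[0,0,0,0,0,0,0]],
])

```text
time_s: 11.3
tool_pos: [0.6046, -0.0489, 0.0894]
tool_rot: [179.9, 25.1, 96.0]
force: [0.3, -5.3, -0.6]
grip_width: 0.0257
grasp_force: 50.0
```

>>> play_rows([
  [[-0.0025,0,0,0,0,0,0],[-0.0025,0,0,0,0,0,0],[-0.0025,0,0,0,0,0,0],[0,0,0,0,0,0,0],[0,0,0,0,0,0,0]],
])

```text
time_s: 11.8
tool_pos: [0.6051, -0.0536, 0.0917]
tool_rot: [180.0, 24.9, 96.1]
force: [0.2, -0.8, -4.1]
grip_width: 0.0251
grasp_force: 50.0
```

>>> play_rows([
  [[-0.0001,0,0.0032,0,0.02,0,0],[-0.0001,0,0.0032,0,0.02,0,0],[-0.0001,0,0.0032,0,0.02,0,0],[-0.0001,0,0.0032,0,0.02,0,0],[0,0,0,0,0,0,0]],
])

```text
time_s: 12.3
tool_pos: [0.6056, -0.0609, 0.0801]
tool_rot: [180.0, 20.4, 96.0]
force: [-0.8, -0.2, -2.4]
grip_width: 0.0259
grasp_force: 50.0
```

>>> play_rows([
  [[-0.0001,0,0.0031,0,0.02,0,0],[-0.0001,0,0.0031,0,0.02,0,0],[-0.0001,0,0.0031,0,0.02,0,0],[-0.0001,0,0.0031,0,0.02,0,0],[0,0,0,0,0,0,0]],
])

```text
time_s: 12.8
tool_pos: [0.6066, -0.0625, 0.0694]
tool_rot: [179.9, 15.7, 96.1]
force: [-2.6, 6.3, 3.8]
grip_width: 0.0258
grasp_force: 50.0
```

```bash
cat > toe.py <<'E'
from h import *
s=get_obs();R=Ro.from_euler("xyz",s["tool_rot"],degrees=True).as_matrix()
print("toe bot",w2b(s["tool_pos"]+R@[L,0,H])*1000,"top",w2b(s["tool_pos"]+R@[L,0,H-.006])*1000,"pivot under",w2b(s["tool_pos"]+R@[.1478,0,H])*1000,s["tool_pos"],s["tool_rot"],s["force"],s["wrist_torque"],s["time_s"])
E
python3 toe.py
```

```text
toe bot [-122.17876751  -49.68701278   12.56617017] top [-120.55832263  -49.67501382   18.34319487] pivot under [-168.29875288  -49.71290487   25.50279568] [ 0.60661228 -0.06247786  0.06936762] [179.89410556  15.66877084  96.1171885 ] [-2.64803857  6.27372013  3.82625678] [0.63280513 0.38399722 0.04397503] 12.8
```

>>> play_rows([
  [[-0.0002,0,0.003,0,0.02,0,0],[-0.0002,0,0.003,0,0.02,0,0],[-0.0002,0,0.003,0,0.02,0,0],[-0.0002,0,0.003,0,0.02,0,0],[0,0,0,0,0,0,0]],
])

```text
time_s: 13.3
tool_pos: [0.6071, -0.0657, 0.0583]
tool_rot: [179.9, 11.1, 96.1]
force: [-2.4, 5.5, 5.0]
grip_width: 0.0254
grasp_force: 50.0
```

```bash
python3 toe.py
```

```text
toe bot [-121.46017168  -49.74731473   16.66109274] top [-120.30841414  -49.73414177   22.54949499] pivot under [-168.46932987  -49.78716535   25.85606191] [ 0.60707101 -0.06568175  0.05825175] [179.8835311   11.06729351  96.13359303] [-2.42443348  5.48233599  5.00501809] [0.82933852 0.53947071 0.04354205] 13.3
```

>>> play_rows([
  [[-0.0003,0,0.003,0,0.02,0,0],[-0.0003,0,0.003,0,0.02,0,0],[-0.0003,0,0.003,0,0.02,0,0],[-0.0003,0,0.003,0,0.02,0,0],[0,0,0,0,0,0,0]],
])

```text
time_s: 13.8
tool_pos: [0.6073, -0.068, 0.0466]
tool_rot: [179.9, 6.4, 96.2]
force: [-3.1, 6.6, 5.5]
grip_width: 0.0257
grasp_force: 50.0
```

>>> play_rows([
  [[-0.0002,0,0.003,0,0.02,0,0],[-0.0002,0,0.003,0,0.02,0,0],[-0.0002,0,0.003,0,0.02,0,0],[-0.0002,0,0.003,0,0.02,0,0],[0,0,0,0,0,0,0]],
])

```text
time_s: 14.3
tool_pos: [0.6074, -0.0691, 0.0351]
tool_rot: [179.9, 1.8, 96.2]
force: [-3.8, 7.9, 7.7]
grip_width: 0.0255
grasp_force: 50.0
```

```bash
python3 toe.py
```

```text
toe bot [-120.68324573  -49.57674053   24.83728049] top [-120.49542772  -49.56762063   30.83433321] pivot under [-168.5597027   -49.65590361   26.33681421] [ 0.60742695 -0.06908842  0.03506175] [179.91587703   1.79396645  96.17975996] [-3.81089421  7.92930436  7.74540214] [ 1.3247195   0.74607087 -0.00224995] 14.3
```

>>> play_rows([
  [[-0.0003,0,0.003,0,0.02,0,0],[-0.0003,0,0.003,0,0.02,0,0],[0,0,0,0,0,0,0],[0,0,0,0,0,0,0],[0,0,0,0,0,0,0]],
])

```text
time_s: 14.8
tool_pos: [0.6077, -0.0693, 0.0298]
tool_rot: [179.9, -0.4, 96.3]
force: [-5.4, 8.2, 9.9]
grip_width: 0.0257
grasp_force: 50.0
```

```bash
python3 toe.py; python3 - <<'E'
from h import *
r=read_camera("scene");f=cv2.resize(r["frame"],None,fx=5,fy=5,interpolation=cv2.INTER_CUBIC)
for t,col in((0,(255,255,0)),(.09,(255,0,255))):
  P=[]
  for x,z in((-142,4),(-142,0),(-25,45),(-115,45)):
    for y in(-65 if z<10 else -60,65 if z<10 else 60):
      P.append(b2w((12+x*np.cos(t)+z*np.sin(t))/1000,y/1000,(18-x*np.sin(t)+z*np.cos(t))/1000))
  U=[tuple(int(v) for v in(u+.5)*5) for u in pj(r,P)]
  for i in(0,2,4,6): cv2.line(f,U[i],U[i+1],col,1)
cv2.imwrite("pics/w4.png",f[720:1300,1280:2080,::-1])
E
```

```text
toe bot [-120.69424857  -49.53720538   27.20137927] top [-120.73969499  -49.5258705    33.20119644] pivot under [-168.59260532  -49.69847672   26.83887141] [ 0.60774725 -0.06931562  0.02982019] [179.89029923  -0.43361939  96.27793349] [-5.43122988  8.24145034  9.85555483] [1.32449862 0.84137244 0.14378124] 14.8
```

View pics/w4.png

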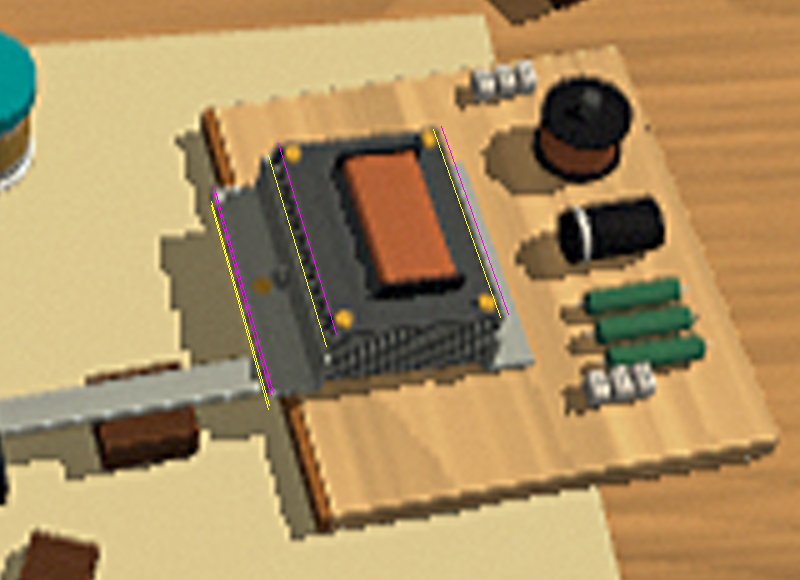

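The foot is raised: its near edge matches the magenta 0.09 rad line at (270,393). The bar lies on the block and the block hasn't moved. I'll free the bar and draw it out.

>>> play_rows([
  [[0,0,-0.003,0,-0.02,0,0],[0,0,-0.003,0,-0.02,0,0],[0,0,-0.003,0,-0.02,0,0],[0,0,-0.003,0,-0.02,0,0],[0,0,-0.003,0,-0.02,0,0],[0,0,-0.003,0,-0.02,0,0],[0,0,-0.003,0,-0.02,0,0],[0,0,-0.0025,0,0,0,0],[0,0,0,0,0,0,0]],
])

```text
time_s: 15.75
tool_pos: [0.607, -0.0725, 0.0512]
tool_rot: [180.0, 7.9, 96.1]
force: [0.8, -0.3, -4.8]
grip_width: 0.0261
grasp_force: 50.0
```

```bash
python3 toe.py; python3 -c "
from h import *
s=get_obs();p,e=s['tool_pos'],s['tool_rot']
R=Ro.from_euler('xyz',e,degrees=True)
p2=p+R.apply([-.126,0,0]);p3=p2+[0,0,.05]
print(R.inv().apply([0,0,.05]))
plan([.50,-.30,.06],[180,0,90],8,p3,e)"
```

```text
toe bot [-126.18806047  -49.02229541   20.3281401 ] top [-125.36578155  -49.01953725   26.27152716] pivot under [-173.63610253  -49.0365587    26.89267364] [ 0.60696832 -0.07247706  0.05120948] [179.97602191   7.87698325  96.10224584] [ 0.84572272 -0.30387582 -4.79709168] [ 0.13176408 -0.09206314  0.01443394] 15.75
[-6.85233147e-03  2.07273975e-05 -4.95282255e-02]
8 x [-0.01142, -0.0158, 0.0082] [0.001, 0.0172, 0.0133]
```

>>> play_rows([
  [[-0.004,0,0,0,0,0,0],[-0.008,0,0,0,0,0,0],[-0.016,0,0,0,0,0,0],[-0.025,0,0,0,0,0,0],[-0.025,0,0,0,0,0,0],[-0.025,0,0,0,0,0,0],[-0.023,0,0,0,0,0,0],[-0.0034,0,-0.025,0,0,0,0],[-0.0034,0,-0.025,0,0,0,0]],
])

```text
time_s: 16.65
tool_pos: [0.6187, -0.1997, 0.1182]
tool_rot: [-179.9, 7.8, 95.9]
force: [0.8, 0.3, -3.6]
grip_width: 0.0257
grasp_force: 50.0
```

>>> play_rows([
  [[-0.0114,-0.0158,0.0082,0.001,0.0172,0.0133,0],[-0.0114,-0.0158,0.0082,0.001,0.0172,0.0133,0],[-0.0114,-0.0158,0.0082,0.001,0.0172,0.0133,0],[-0.0114,-0.0158,0.0082,0.001,0.0172,0.0133,0],[-0.0114,-0.0158,0.0082,0.001,0.0172,0.0133,0],[-0.0114,-0.0158,0.0082,0.001,0.0172,0.0133,0],[-0.0114,-0.0158,0.0082,0.001,0.0172,0.0133,0],[-0.0114,-0.0158,0.0082,0.001,0.0172,0.0133,0],[0,0,0,0,0,0,0],[0,0,0,0,0,0,0]],
])

```text
time_s: 17.65
tool_pos: [0.4992, -0.3009, 0.06]
tool_rot: [-180.0, -0.1, 89.8]
force: [0.1, -0.1, -3.2]
grip_width: 0.0256
grasp_force: 50.0
```

>>> play_rows([
  [[0,0,0.02,0,0,0,0],[0,0,0.02,0,0,0,0],[0,0,0.01,0,0,0,0],[0,0,0.004,0,0,0,0],[0,0,0.001,0,0,0,0],[0,0,0,0,0,0,0]],
])

```text
time_s: 18.25
tool_pos: [0.5009, -0.299, 0.0059]
tool_rot: [179.9, -0.1, 90.0]
force: [-0.8, -0.3, -2.5]
grip_width: 0.0258
grasp_force: 50.0
```

>>> play_rows([
  [[0,0,0,0,0,0,0.034],[0,0,0,0,0,0,0.05],[0,0,0,0,0,0,0.05],[0,0,0,0,0,0,0.05],[0,0,-0.04,0,0,0,0.05],[0,0,-0.04,0,0,0,0.05],[0,0,-0.04,0,0,0,0.05],[0,0,0,0,0,0,0.04]],
])

```text
time_s: 19.05
tool_pos: [0.504, -0.3009, 0.1318]
tool_rot: [179.5, 0.3, 90.0]
force: [1.7, -0.2, 0.4]
grip_width: 0.0469
grasp_force: 0.0
```

```bash
python3 -c "
from h import *
s=get_obs();print(s['tool_pos'],s['tool_rot'],s['qpos'],s['force'])
for y in (116.8,): plan([.6491,-.2725,.13],[180,0,y],8)"
```

```text
[ 0.50401306 -0.30089356  0.13180837] [179.45540309   0.2800128   89.99391801] [ 51.62097923  15.83643544 -27.22027275  98.69986244   7.83181872
  66.72160133  22.25314986] [ 1.71248191 -0.16123406  0.41349692]
8 x [-0.00021, 0.01864, 0.00032] [0.001, 0.0009, -0.0585]
```

```bash
python3 -c "
from h import *
plan([.690,-.353,.13],[180,0,116.8],10,[.5015,-.3,.131],[180,0,90])"
```

```text
10 x [-0.0092, 0.01748, 0.0001] [0.0, 0.0, -0.0468]
```

>>> play_rows([
  [[-0.0092,0.0175,0,0,0,-0.0468,0.04],[-0.0092,0.0175,0,0,0,-0.0468,0.04],[-0.0092,0.0175,0,0,0,-0.0468,0.04],[-0.0092,0.0175,0,0,0,-0.0468,0.04],[-0.0092,0.0175,0,0,0,-0.0468,0.04],[-0.0092,0.0175,0,0,0,-0.0468,0.04],[-0.0092,0.0175,0,0,0,-0.0468,0.04],[-0.0092,0.0175,0,0,0,-0.0468,0.04],[-0.0092,0.0175,0,0,0,-0.0468,0.04],[-0.0092,0.0175,0,0,0,-0.0468,0.04],[0,0,0,0,0,0,0.04],[0,0,0,0,0,0,0.04]],
])

```text
time_s: 20.25
tool_pos: [0.6882, -0.3515, 0.1239]
tool_rot: [-180.0, -0.2, 116.8]
force: [0.7, -0.3, -0.3]
grip_width: 0.0402
grasp_force: 0.0
```

```bash
python3 - <<'E'
from h import *
s=get_obs();print(s["tool_pos"],s["tool_rot"],s["force"])
r=read_camera("wrist");f=r["frame"].astype(int)
blu=((f[...,2]>90)&(f[...,0]<90)&(f[...,1]<120)).astype(np.uint8)
n,l,st,ce=cv2.connectedComponentsWithStats(blu)
for i in range(1,n):
    if st[i,4]>80: q=rect(r,l==i,.005);print("tab",ce[i],q)
blk=(f.max(2)<75).astype(np.uint8);blk[230:]=0
n,l,st,ce=cv2.connectedComponentsWithStats(blk)
for i in range(1,n):
    if st[i,4]>200: q=rect(r,l==i,.005);print("blk",ce[i],st[i],q)
c="scene";R=read_camera(c)
for d in silhouettes(c,"bar_grip"): print(d["p"],rect(R,d["pixels"],.01))
E
```

```text
[ 0.68822637 -0.35145661  0.12389904] [-1.79978890e+02 -1.72290777e-01  1.16784632e+02] [ 0.68216398 -0.29942951 -0.31264357]
tab [263.02926829  85.95487805] ((647.2771606445312, -267.321044921875), (17.568195343017578, 33.873878479003906), 26.350988388061523)
blk [83.45524297 81.14322251] [ 70  42  28  77 391] ((508.92041015625, -331.7964172363281), (4.24452018737793, 67.9713134765625), 0.2515598237514496)
0.79 ((499.47674560546875, -248.4495849609375), (38.326107025146484, 280.3418273925781), 0.018494945019483566)
```

>>> play_rows([
  [[0.0221,0.0002,0.0235,0,0,0,0.04],[0.0221,0.0002,0.0235,0,0,0,0.04],[0.0221,0.0002,0.0235,0,0,0,0.04],[0.0221,0.0002,0.0235,0,0,0,0.034],[0,0,0.015,0,0,0,0.034],[0,0,0,0,0,0,0.034],[0,0,0,0,0,0,0.034]],
])

```text
time_s: 21.1
tool_pos: [0.6497, -0.2745, 0.0169]
tool_rot: [180.0, 0.0, 116.7]
force: [0.4, -1.1, 0.9]
grip_width: 0.0344
grasp_force: 0.0
```

```bash
python3 -c "
from h import *
s=get_obs();print(s['tool_pos'],s['tool_rot'],s['force'])
plan([.6493,-.2721,.0015],[180,0,116.6],1)"
```

```text
[ 0.64973366 -0.27447287  0.0168529 ] [1.79958006e+02 9.86071801e-03 1.16704403e+02] [ 0.35041646 -1.06678419  0.89510844]
1 x [0.00232, 0.00067, 0.01535] [0.0007, 0.0002, 0.0018]
```

>>> play_rows([
  [[0.0023,0.0007,0.01,0,0,0,0.034],[0,0,0.005,0,0,0,0.034],[0,0,0,0,0,0,0.034],[0,0,0,0,0,0,0.0],[0,0,0,0,0,0,0.0],[0,0,0,0,0,0,0.0],[0,0,0,0,0,0,0.0],[0,0,0,0,0,0,0.0]],
], force=15)

```text
time_s: 21.9
tool_pos: [0.6491, -0.2701, 0.0011]
tool_rot: [180.0, -0.1, 116.8]
force: [0.7, 0.3, -0.0]
grip_width: 0.0195
grasp_force: 15.0
```

```bash
python3 -c "
from h import *
s=get_obs();print(s['tool_pos'],s['tool_rot'],s['force'])
plan(b2w(-.235,0,.075),[180,0,YAW],10,s['tool_pos']+[0,0,.06],s['tool_rot'])
print(b2w(-.235,0,.075))
"
```

```text
[ 0.64908938 -0.27014539  0.00109241] [ 1.79968273e+02 -8.82705751e-02  1.16807150e+02] [ 0.67277984  0.31328694 -0.04647769]
10 x [0.02953, -0.00123, -0.00137] [0.0, -0.0002, 0.0362]
[0.54921097 0.00632406 0.075     ]
```

>>> play_rows([
  [[0,0,-0.03,0,0,0,0],[0,0,-0.03,0,0,0,0],[0.0295,-0.0012,-0.0014,0,0,0.0362,0],[0.0295,-0.0012,-0.0014,0,0,0.0362,0],[0.0295,-0.0012,-0.0014,0,0,0.0362,0],[0.0295,-0.0012,-0.0014,0,0,0.0362,0],[0.0295,-0.0012,-0.0014,0,0,0.0362,0],[0.0295,-0.0012,-0.0014,0,0,0.0362,0],[0.0295,-0.0012,-0.0014,0,0,0.0362,0],[0.0295,-0.0012,-0.0014,0,0,0.0362,0],[0.0295,-0.0012,-0.0014,0,0,0.0362,0],[0.0295,-0.0012,-0.0014,0,0,0.0362,0]],
])

```text
time_s: 23.1
tool_pos: [0.5491, 0.0071, 0.0758]
tool_rot: [180.0, -0.1, 96.0]
force: [0.2, -0.7, -0.7]
grip_width: 0.0194
grasp_force: 15.0
```

>>> play_rows([
  [[0,0,0,0,0,0,0],[0,0,0,0,0,0,0]],
])

```text
time_s: 23.3
tool_pos: [0.5497, 0.0066, 0.0758]
tool_rot: [180.0, -0.1, 96.2]
force: [-0.2, -1.5, -1.2]
grip_width: 0.0197
grasp_force: 15.0
```

```bash
python3 - <<'E'
from h import *
s=get_obs();print(s["tool_pos"],s["tool_rot"],s["force"],w2b(s["tool_pos"]))
r=read_camera("wrist");np.savez("w5.npz",**r);f=cv2.resize(r["frame"][:,:,::-1],None,fx=1.56,fy=1.56)
cv2.imwrite("pics/w5.png",f)
R=Ro.from_euler("xyz",s["tool_rot"],degrees=True).as_matrix()
t=.09;x,z=-.120,0
print("stud foot/top",pj(r,[b2w(-.11,0,.018),b2w(-.11,0,.048)])*1.56, "slot end", pj(r,[s["tool_pos"]+R@[.035,0,-.0035]])*1.56)
print("foot edge",pj(r,[b2w(-.132,y,.022+.013) for y in(-.065,.065)])*1.56)
E
```

```text
[0.54965079 0.00659966 0.07581302] [ 1.79974899e+02 -5.76176771e-02  9.61995210e+01] [-0.22569658 -1.50135223 -1.23131839] [-0.23477258 -0.00046656  0.07581302]
stud foot/top [[408.58106047  46.86140166]
 [408.6802302   27.57698193]] slot end [[409.24994438 301.01143622]]
foot edge [[576.8767292  100.80894495]
 [240.05500179 100.02844278]]
```

View pics/w5.png

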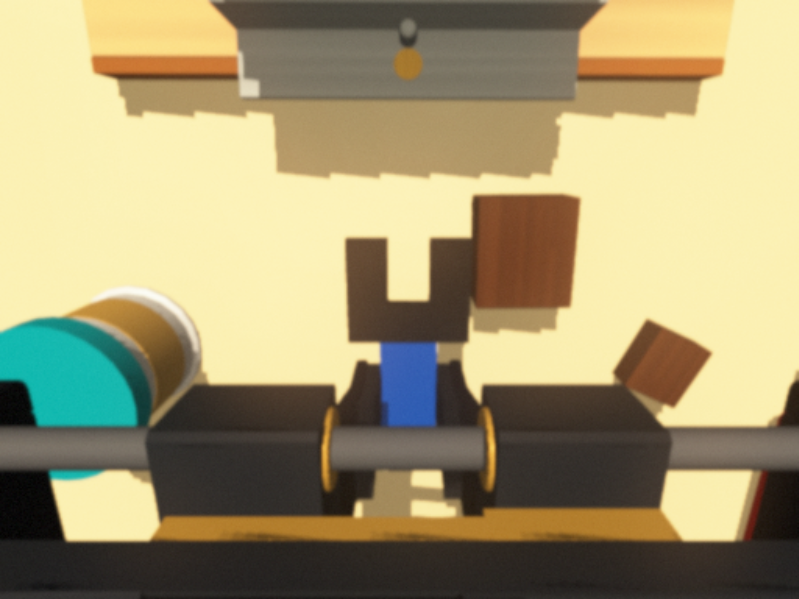

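The wrist view shows the pad held straight, with its slot centred at u=408. That lines up with the stud at (408,30), and the block at (525,250) is clear to the right. I'll go forward and down to board height.

>>> play_rows([
  [[0.0175,0,0,0,0,0,0],[0.0175,0,0,0,0,0,0],[0,0,0.02,0,0,0,0],[0,0,0.02,0,0,0,0],[0,0,0.012,0,0,0,0],[0,0,0.003,0,0,0,0],[0,0,0,0,0,0,0],[0,0,0,0,0,0,0]],
])

```text
time_s: 24.15
tool_pos: [0.5467, 0.0407, 0.0213]
tool_rot: [179.9, -0.1, 96.0]
force: [-0.1, 0.2, 0.6]
grip_width: 0.0195
grasp_force: 15.0
```

```bash
python3 -c "
from h import *
s=get_obs();print(s['tool_pos'],w2b(s['tool_pos']),s['tool_rot'],s['force'])"
```

```text
[0.54666304 0.04066911 0.02133478] [-0.20057838 -0.00110714  0.02133478] [ 1.79931319e+02 -9.03568918e-02  9.60349662e+01] [-0.08888993  0.24342191  0.57955106]
```

>>> play_rows([
  [[0.004,-0.001,0.0008,0,0,0,0],[0.004,0,0,0,0,0,0],[0.004,0,0,0,0,0,0],[0.004,0,0,0,0,0,0],[0.004,0,0,0,0,0,0],[0.004,0,0,0,0,0,0],[0.004,0,0,0,0,0,0],[0,0,0,0,0,0,0]],
])

```text
time_s: 24.95
tool_pos: [0.5418, 0.0696, 0.0199]
tool_rot: [180.0, -0.1, 96.1]
force: [0.3, -0.0, 0.0]
grip_width: 0.0198
grasp_force: 15.0
```

>>> play_rows([
  [[0.003,0,0,0,0,0,0],[0.003,0,0,0,0,0,0],[0.003,0,0,0,0,0,0],[0.003,0,0,0,0,0,0],[0.003,0,0,0,0,0,0],[0,0,0,0,0,0,0],[0,0,0,0,0,0,0]],
])

```text
time_s: 25.65
tool_pos: [0.5404, 0.0836, 0.0199]
tool_rot: [180.0, -0.1, 96.1]
force: [-0.1, -0.0, -0.3]
grip_width: 0.02
grasp_force: 15.0
```

```bash
python3 -c "
from h import *
s=get_obs();print(s['tool_pos'],w2b(s['tool_pos']),s['tool_rot'],s['force'])"
```

```text
[0.54037458 0.0836279  0.01989384] [-0.15719502  0.00059208  0.01989384] [ 1.79998272e+02 -9.06405154e-02  9.60761015e+01] [-0.14674827 -0.02789831 -0.34582978]
```

>>> play_rows([
  [[0.0015,0,0,0,0,0,0],[0.0015,0,0,0,0,0,0],[0.0015,0,0,0,0,0,0],[0.0015,0,0,0,0,0,0],[0,0,0,0,0,0,0]],
])

```text
time_s: 26.15
tool_pos: [0.5397, 0.0899, 0.0199]
tool_rot: [180.0, -0.1, 96.1]
force: [0.4, -0.6, 0.2]
grip_width: 0.0196
grasp_force: 15.0
```

>>> play_rows([
  [[0.001,0,0,0,0,0,0],[0,0,0,0,0,0,0]],
])

```text
time_s: 26.35
tool_pos: [0.5396, 0.0907, 0.0199]
tool_rot: [180.0, -0.1, 96.1]
force: [-0.3, 0.1, -0.6]
grip_width: 0.0196
grasp_force: 15.0
```

>>> play_rows([
  [[0.0008,0,0,0,0,0,0],[0,0,0,0,0,0,0]],
])

```text
time_s: 26.55
tool_pos: [0.5395, 0.0914, 0.0199]
tool_rot: [180.0, -0.1, 96.1]
force: [1.0, 0.3, 0.2]
grip_width: 0.0198
grasp_force: 15.0
```

>>> play_rows([
  [[0.0008,0,0,0,0,0,0],[0,0,0,0,0,0,0]],
])

```text
time_s: 26.75
tool_pos: [0.5395, 0.0922, 0.0199]
tool_rot: [180.0, -0.1, 96.1]
force: [0.6, -0.5, -1.6]
grip_width: 0.0196
grasp_force: 15.0
```

>>> play_rows([
  [[0.0008,0,0,0,0,0,0],[0,0,0,0,0,0,0]],
])

```text
time_s: 26.95
tool_pos: [0.5394, 0.0931, 0.0199]
tool_rot: [180.0, -0.1, 96.1]
force: [0.0, -0.2, -0.5]
grip_width: 0.0199
grasp_force: 15.0
```

>>> play_rows([
  [[0.0008,0,0,0,0,0,0],[0,0,0,0,0,0,0]],
])

```text
time_s: 27.15
tool_pos: [0.5393, 0.0939, 0.0199]
tool_rot: [180.0, -0.1, 96.1]
force: [-0.3, -0.1, -0.3]
grip_width: 0.0197
grasp_force: 15.0
```

>>> play_rows([
  [[0.0008,0,0,0,0,0,0],[0,0,0,0,0,0,0]],
])

```text
time_s: 27.35
tool_pos: [0.5392, 0.0943, 0.0199]
tool_rot: [-180.0, -0.1, 96.1]
force: [0.2, -0.7, -0.7]
grip_width: 0.0198
grasp_force: 15.0
```

>>> play_rows([
  [[0.0008,0,0,0,0,0,0],[0,0,0,0,0,0,0]],
])

```text
time_s: 27.55
tool_pos: [0.5392, 0.0946, 0.0199]
tool_rot: [-180.0, -0.0, 96.0]
force: [-0.0, -0.9, -0.2]
grip_width: 0.0195
grasp_force: 15.0
```

>>> play_rows([
  [[0.0008,0,0,0,0,0,0],[0,0,0,0,0,0,0]],
])

```text
time_s: 27.75
tool_pos: [0.5392, 0.0947, 0.0199]
tool_rot: [-180.0, 0.0, 96.0]
force: [0.2, -5.1, 0.2]
grip_width: 0.0196
grasp_force: 15.0
```

>>> play_rows([
  [[0.0008,0,0,0,0,0,0],[0,0,0,0,0,0,0],[0,0,0,0,0,0,0]],
])

```text
time_s: 28.05
tool_pos: [0.5392, 0.0948, 0.0198]
tool_rot: [-180.0, 0.0, 96.0]
force: [0.8, -7.0, 0.3]
grip_width: 0.0198
grasp_force: 15.0
```

The slot end is against the stud: about 7 N, and the arm has stalled. I'll ease off, set the pad down and let go.

>>> play_rows([
  [[-0.0012,0,0.0007,0,0,0,0],[0,0,0,0,0,0,0],[0,0,0,0,0,0,0]],
])

```text
time_s: 28.35
tool_pos: [0.5393, 0.0947, 0.0193]
tool_rot: [-180.0, -0.0, 96.0]
force: [-0.3, -4.8, 0.8]
grip_width: 0.0198
grasp_force: 15.0
```

>>> play_rows([
  [[0,0,0,0,0,0,0.023],[0,0,0,0,0,0,0.027],[0,0,0,0,0,0,0.03],[0,0,0,0,0,0,0.03],[0,0,-0.005,0,0,0,0.03],[0,0,-0.015,0,0,0,0.03],[-0.005,0,-0.03,0,0,0,0.03],[-0.03,0,-0.04,0,0,0,0],[-0.03,0,0,0,0,0,0],[-0.03,0,0,0,0,0,0],[0,0,0,0,0,0,0],[0,0,0,0,0,0,0]],
])

```text
time_s: 29.55
tool_pos: [0.5495, 0.0007, 0.1101]
tool_rot: [179.9, -0.1, 96.0]
force: [-0.4, 0.6, 1.3]
grip_width: 0.0025
grasp_force: 0.0
```

```bash
python3 - <<'E'
from h import *
s=get_obs();print(s["tool_pos"],s["tool_rot"],s["force"],w2b(s["tool_pos"]),s["grip_width"])
r=read_camera("wrist");f=cv2.resize(r["frame"][:,:,::-1],None,fx=1.56,fy=1.56)
cv2.imwrite("pics/w6.png",f)
P=[b2w(-.11,0,.018),b2w(-.163,-.01,.021),b2w(-.163,.01,.021)]
print((pj(r,P)*1.56).round(0).tolist())
E
```

```text
[0.54949985 0.00067825 0.11011531] [ 1.79928991e+02 -1.02537657e-01  9.59647405e+01] [-0.40859306  0.64263261  1.27717891] [-0.24064462  0.00031123  0.11011531] 0.0024826804473592964
[[409.0, 49.0], [429.0, 167.0], [389.0, 167.0]]
```

View pics/w6.png

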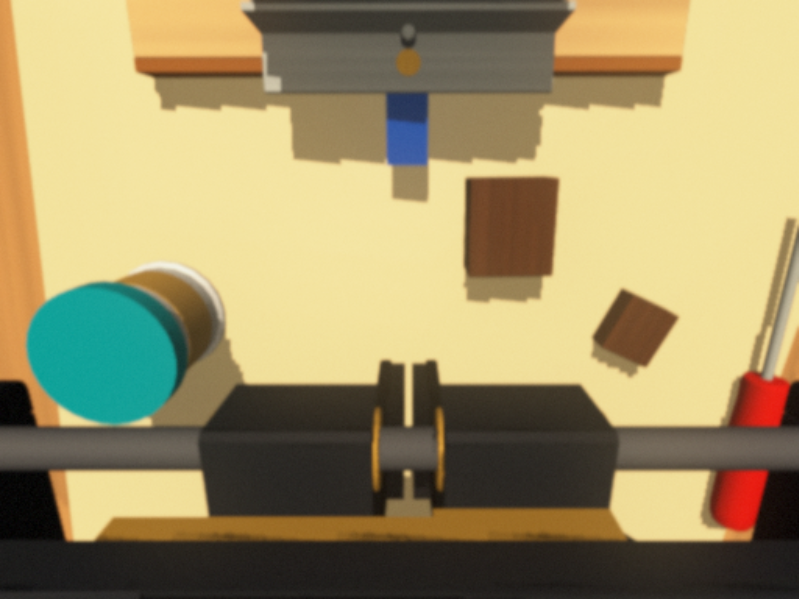

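The pad sits flat and straight: the blue tab shows at (408,128), centred under the foot at the stud line, and the block hasn't moved. Next I'll press the choke down.

>>> play_rows([
  [[0.025,0,0,0,0,0,0],[0.025,0,0,0,0,0,0],[0.025,0,0,0,0,0,0],[0.025,0,0,0,0,0,0],[0.025,0,0,0,0,0,0],[0.024,0,0,0,0,0,0],[0,0,0.01,0,0,0,0],[0,0,0.01,0,0,0,0],[0,0,0.008,0,0,0,0],[0,0,0,0,0,0,0],[0,0,0,0,0,0,0]],
])

```text
time_s: 30.7
tool_pos: [0.5333, 0.1484, 0.0808]
tool_rot: [-179.9, -0.1, 96.0]
force: [-0.6, -0.3, -0.1]
grip_width: 0.0002
grasp_force: 0.0
```

```bash
python3 - <<'E'
from h import *
s=get_obs();print(s["tool_pos"],s["tool_rot"],s["force"],w2b(s["tool_pos"]),s["grip_width"])
E
```

```text
[0.53333611 0.1483691  0.08084735] [-1.79946607e+02 -8.90602473e-02  9.59872858e+01] [-0.62133005 -0.33873562 -0.11307488] [-0.09207249  0.00072806  0.08084735] 0.00019500310713557332
```

>>> play_rows([
  [[0,0,0.002,0,0,0,0],[0,0,0.002,0,0,0,0],[0,0,0,0,0,0,0]],
])

```text
time_s: 31.0
tool_pos: [0.5333, 0.1491, 0.0772]
tool_rot: [-180.0, -0.1, 96.1]
force: [-0.1, 0.6, -0.8]
grip_width: 0.0
grasp_force: 0.0
```

>>> play_rows([
  [[0,0,0.001,0,0,0,0],[0,0,0.001,0,0,0,0],[0,0,0,0,0,0,0]],
])

```text
time_s: 31.3
tool_pos: [0.5333, 0.1493, 0.0752]
tool_rot: [-180.0, -0.1, 96.1]
force: [-0.8, -0.9, 0.2]
grip_width: 0.0005
grasp_force: 0.0
```

>>> play_rows([
  [[0,0,0.001,0,0,0,0],[0,0,0.001,0,0,0,0],[0,0,0,0,0,0,0]],
])

```text
time_s: 31.6
tool_pos: [0.5335, 0.1494, 0.0736]
tool_rot: [180.0, -0.1, 96.1]
force: [-0.0, 0.4, 1.4]
grip_width: 0.0005
grasp_force: 1.0
```

>>> play_rows([
  [[0,0,0.001,0,0,0,0],[0,0,0.001,0,0,0,0],[0,0,0,0,0,0,0]],
])

```text
time_s: 31.9
tool_pos: [0.5336, 0.1491, 0.0726]
tool_rot: [180.0, -0.0, 96.1]
force: [-3.8, -1.6, 10.3]
grip_width: 0.0002
grasp_force: 4.9
```

>>> play_rows([
  [[0,0,0.001,0,0,0,0],[0,0,0.001,0,0,0,0],[0,0,0,0,0,0,0]],
])

```text
time_s: 32.2
tool_pos: [0.5337, 0.1482, 0.0707]
tool_rot: [-180.0, 0.0, 96.0]
force: [-3.3, -3.0, 10.7]
grip_width: 0.0006
grasp_force: 5.4
```

>>> play_rows([
  [[0,0,0.001,0,0,0,0],[0,0,0.001,0,0,0,0],[0,0,0,0,0,0,0]],
])

```text
time_s: 32.5
tool_pos: [0.5338, 0.1473, 0.0687]
tool_rot: [-180.0, 0.1, 96.0]
force: [-3.9, -4.2, 11.7]
grip_width: 0.0002
grasp_force: 5.8
```

>>> play_rows([
  [[0,0,0.001,0,0,0,0],[0,0,0,0,0,0,0]],
])

```text
time_s: 32.7
tool_pos: [0.5338, 0.1472, 0.0685]
tool_rot: [-180.0, 0.1, 96.0]
force: [-6.4, -5.3, 16.9]
grip_width: 0.0
grasp_force: 8.6
```

>>> play_rows([
  [[0,0,0.0005,0,0,0,0],[0,0,0,0,0,0,0]],
])

```text
time_s: 32.9
tool_pos: [0.5338, 0.1472, 0.0685]
tool_rot: [-180.0, 0.2, 96.0]
force: [-6.2, -5.6, 20.1]
grip_width: 0.0004
grasp_force: 10.1
```

>>> play_rows([
  [[0,0,0.0005,0,0,0,0],[0,0,0,0,0,0,0]],
])

```text
time_s: 33.1
tool_pos: [0.5338, 0.1472, 0.0684]
tool_rot: [-180.0, 0.2, 96.0]
force: [-8.9, -5.5, 23.1]
grip_width: 0.0008
grasp_force: 11.6
```

>>> play_rows([
  [[0,0,0.0005,0,0,0,0],[0,0,0,0,0,0,0]],
])

```text
time_s: 33.3
tool_pos: [0.5338, 0.1472, 0.0683]
tool_rot: [-180.0, 0.2, 96.0]
force: [-10.3, -6.7, 26.7]
grip_width: 0.0006
grasp_force: 13.1
```

>>> play_rows([
  [[0,0,0.0005,0,0,0,0],[0,0,0,0,0,0,0],[0,0,0,0,0,0,0],[0,0,0,0,0,0,0]],
])

```text
time_s: 33.7
tool_pos: [0.5338, 0.1472, 0.0683]
tool_rot: [-180.0, 0.2, 96.0]
force: [-10.9, -7.0, 31.0]
grip_width: 0.0004
grasp_force: 14.6
```

>>> play_rows([
  [[0,0,-0.001,0,0,0,0],[0,0,-0.002,0,0,0,0],[0,0,-0.002,0,0,0,0],[0,0,-0.005,0,0,0,0],[0,0,-0.02,0,0,0,0],[0,0,-0.04,0,0,0,0],[-0.04,0,-0.04,0,0,0,0],[-0.05,0,0,0,0,0,0],[-0.05,0,0,0,0,0,0],[0,0,0,0,0,0,0],[0,0,0,0,0,0,0]],
])

```text
time_s: 34.8
tool_pos: [0.5476, 0.0132, 0.1691]
tool_rot: [-180.0, -0.1, 95.9]
force: [-0.8, 0.6, -0.1]
grip_width: 0.0006
grasp_force: 0.0
```

```bash
python3 - <<'E'
from h import *
s=get_obs();print(s["tool_pos"],s["force"],s["time_s"])
r=read_camera("scene");f=cv2.resize(r["frame"],None,fx=3,fy=3,interpolation=cv2.INTER_CUBIC)
cv2.imwrite("pics/w7.png",f[440:1000,460:1260,::-1])
E
```

```text
[0.54764231 0.01319884 0.1690972 ] [-0.82777733  0.63366077 -0.07881836] 34.8
```

View pics/w7.png

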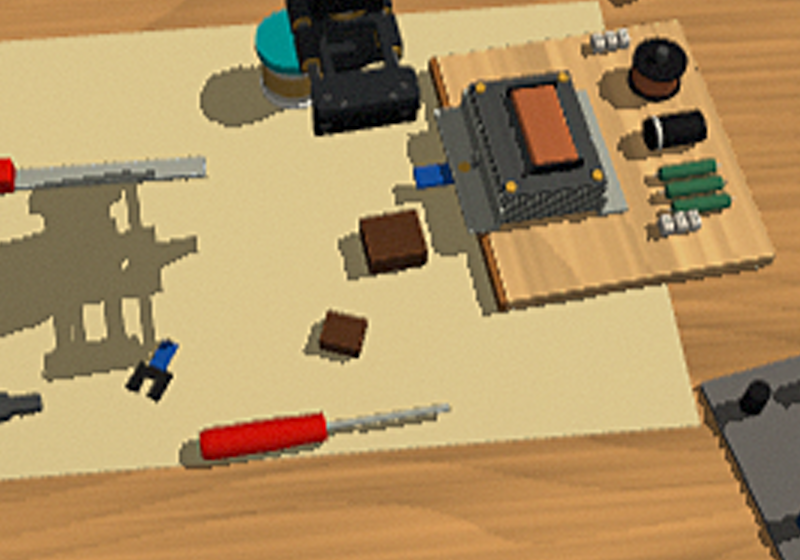

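The picture shows the tab at (433,175) under the lowered foot. The bar is flat and clear, with its toe at (205,167), and the block at (393,240) and the other tools haven't moved. I'll hand it in.

```bash
python3 -c "
from cell import *
print(sign_off())"
```

```text
the job is handed in; nothing more can be done
None
```

I levered the foot up with the bar over the block, slid the pad in until its slot met the stud (about 7 N), pressed the choke down with about 31 N and left the bar flat on the bench, clear of board and block; I handed it in at about 35 s, and no verdict came back.

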